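# Stand the recipe tablet on its kickstand

### The job

The recipe tablet is parked screen-inward in the wooden plate rack. Unfold the kickstand on its back all the way to its stop, then stand the tablet gently on the cork base, leaning back on its own, still fully open kickstand, with its width along the base's long side and its bottom edge and kickstand foot well on the cork, and let go. Leave the gourd and the cup where they are.

Things in the scene. Friction and masses are not known exactly. Their poses are not given: they have to be found in the camera images.
- tablet: Black cased tablet, 14 thick (x) x 170 wide (y) x 130 tall (z), about 0.5 kg. Origin: centre of its bottom face. z runs up it, +x out of the screen, -x out of the back. Starts in the rack leaning 20 deg, top tipped away from the robot, back and kickstand towards the robot. Kickstand is mid-back; above 95 mm the back is bare, so the top rim can be pinched front-to-back at its middle.
- tablet_top (a point): Middle of the tablet's top rim, mid-thickness (tablet frame 0, 0, 130 mm).
- tablet_heel (a point): Middle of the tablet's lower back edge (tablet frame -7, 0, 0 mm): the edge on which it stands when leaning back.
- kickstand (a joint): Kickstand hinge angle, rad: 0 folded flat on the back, grows as the foot swings out; hard stop at 0.85. Starts at 0.05 to 0.2. Stiff hinge (about 0.05 N m of friction, 0.6 N at the foot), stays where it is left; pulling hard past the stop lifts the tablet. If the foot lands on the cork well before the heel, the stand gets pushed part closed and stays so: land heel first.
- kickstand_hinge (a point): Middle of the hinge axis, which runs along the tablet's y (tablet frame -16.5, 0, 86 mm). It turns with the kickstand: its -z points from hinge to foot.
- kickstand_foot (a point): Centre of the round foot (radius 4) at the kickstand's free end, 84 from the hinge. The kickstand is a grey plate 44 wide (y) x 8 thick; at angle 0, 5 mm of air lies between it and the back. It can be pinched by its side edges. Fully open, standing on a flat surface, the tablet leans back about 20 deg with the foot about 79 mm behind the heel.
- rack: Fixed wooden plate rack, 160 wide (y); origin on the counter under its middle; it leans 20 deg to its +x. The ledge under the tablet is 60 above the counter with a 7 high lip in front, both left open for |y| below 35; two posts 12 thick at y = -60 and 60 on the screen side reach 94 up the tablet, a bar joins them 30 up. The tablet is loose in it and lifts out along its own height.
- cork_base: Fixed flat cork base, 160 (x) x 230 (y, the long side) x 10 thick; origin at the centre of its underside on the counter, its top is 10 mm higher.
- gourd: Loose carved wooden gourd cup, 80 diameter, 85 tall, origin at the centre of its underside. Bystander.
- cup: Loose white ceramic cup, 66 diameter, 62 tall, origin at the centre of its underside. Bystander.
There are look-alikes about, which are no part of the job. Several things have the shape of the tablet; the one meant has the colours described above.

How it is judged (in metres and radians):
On the way, in this order (a step that is already met when the one before it is completed fails the run):
1. the kickstand is unfolded to its stop (value of joint kickstand above 0.75 rad), for 0.2 s.
2. the tablet stands on the cork base, heel and foot down (z of tablet_heel in the frame of cork_base below 0.014 m and z of kickstand_foot in the frame of cork_base below 0.019 m and horizontal distance between tablet_heel and cork_base below 0.09 m and angle between tablet's own z axis and vertical below 0.5 rad), for 0.2 s.
At the end, for the whole second after the job is handed in: Kickstand open to its stop (over 0.75 rad); tablet at rest on the cork on heel and kickstand foot, leaning 0.2-0.5 rad, both within 75 mm of centre across the base, heel within 35 mm of centre along it, width within 15 deg of the long side, either way round; gourd, cup moved under 30 mm (value of joint kickstand above 0.75 rad and angle between tablet's own z axis and vertical between 0.2 and 0.5 rad and z of tablet_heel in the frame of cork_base between 0.006 and 0.013 m and z of kickstand_foot in the frame of cork_base between 0.01 and 0.018 m and x of tablet_heel in the frame of cork_base between -0.075 and 0.075 m and x of kickstand_foot in the frame of cork_base between -0.075 and 0.075 m and y of tablet_heel in the frame of cork_base between -0.035 and 0.035 m and angle between the y axis of tablet and the y axis of cork_base, either way round below 0.26 rad and contact force between tablet and cork_base above 1 N and linear speed of tablet below 0.02 m/s); the robot touches nothing.
It fails at once if the tablet is banged down on the cork base (over 45 N) (contact force between tablet and cork_base above 45 N).
It fails at once if the gourd or the cup is moved by more than 30 mm (distance of any of gourd, cup from where it was at the start of the episode above 0.03 m).
It also fails if it takes over 64 s, if anything falls off the work surface, if the arm or the gripper's body presses on something with over 40 N, if the wrist force passes 120 N, or if a joint passes its speed limit or range.

### The arm

A 6-joint arm with a two-finger parallel gripper is mounted at the origin on the work surface. World frame = base frame: x ahead of the robot, y to its left, z up, the work surface at z = 0. Lengths are in mm, angles in rad, forces in N, time in s.
With the tool pointing down it reaches from about 350 to 875 mm from the base axis. Payload 4.2 kg.
Tool frame: the origin (TCP) lies on the centre line of the jaws, within the pads' length; the fingertips stand 11 mm ahead of it and the grasp point (between the pads) lies 8 mm behind it; z points along the fingers, y is the line along which they close (so a half turn about z gives the same grasp; the last joint's range is limited). The gripper opens to 87 mm and grips with 3 to 60 N. Pads are 19 mm wide; open, the fingers measure 117 mm over their backs; the gripper's body (75 mm by 190 mm) begins 51 mm behind the grasp point.
Start: joints at [1.37, 0.385, 0.008, 0, -1.194, -0.259], TCP at [277.322, 560.082, 233.55] pointing down, gripper open.
Joint ranges: [-3.14, 3.14], [-1.21, 2.06], [-1.07, 1.41], [-3.16, 2.05], [-2.99, -0.16], [-3.1, 3.1]. Speed limits (rad/s): [2.79, 2.79, 3.14, 3.14, 3.14, 3.14].

### API

Orientations are given as a rotation vector (axis times angle).
In Python, from rig import get_obs, snapshot, get_calibration, sign_off, spot_in, landmark_of gives the robot as it stands.
- The arm moves only by the shell command python3 -m inch 'ROWS' [OPENING]. ROWS is JSON, a list of rows, each a list of 2 entries, a list of its own where there are three numbers: the shift along the world's x, y, z in cm, then the turn about the world's z in degrees. A call has 1 to 10 rows; each row is the pose to reach, as a shift and turn from the pose commanded when the call began; what a row does not reach only later rows make up. A row lasts 1/10 s, in which the tool goes at most 50 mm and 8.59 degrees, less where a joint would pass 70% of its speed; a pose out of reach is approached as far as the arm can. A call with a gripper value outside its range is refused whole. OPENING is the closure, from 0 (fully open) to 1 (shut), set as the call begins (- or left out, the last holds). The fingers move at their own pace and stop on an object; the grip force is fixed at half the most. Time passes only in rows, so rows that repeat a pose let the fingers close. It gives the time, the measured TCP pose, the force, the opening and the grip force at its end, in the units of the state.
- get_obs(): the state, without advancing time (a new reading comes with each control period).
- snapshot(name): name is "scene" or "top" or "wrist"; returns the picture (384x512x3 uint8, red, green, blue); there is no depth.
- get_calibration(name): a dict with "camera_matrix" (3x3 intrinsics, pixels), "xyz" and "attitude" of the camera in the world; the wrist camera has in their place "tool_from_camera" (4x4, takes a point from camera to tool coordinates, whose origin is the TCP and whose axes are the flange's). Camera axes: x right, y down, z forward; pixel columns grow to the right and rows downward; lengths in mm; the calibration is good to about 2 mm. The wrist camera is an equidistant fisheye: a pixel r from the principal point sees the ray r / f radians off the axis. A picture is of the moment at which its call begins: read the wrist's pose just before it. get_calibration takes no time and is no camera call.
- sign_off(): hands the job in; it is judged then, once.
Trained networks look in the newest picture that a camera, given by its name, has taken for a name from the list of things; names that differ only in an ending like _2 or _b are one class to them, and where a whole thing is asked for, a point or a joint stands for the part that bears it (a point fixed in the world has none). Each returns a list of dicts, best first, with "confidence" (0 to 1); they miss things now and then, are a little off and sometimes report something else, mostly with a low value. They report only what shows in the picture. A call takes as long as a camera call. They do not tell look-alikes from the thing itself.
- spot_in(thing, camera): "box" ([centre column, centre row, width, height] in pixels, round what is visible of it).
- landmark_of(thing, camera): "location" ([column, row] in pixels: a listed point, or the origin of a listed thing).
The state is a dict: "time": time; "q": joint angles; "joint_vel": joint speeds; "tau": joint torques, N m; "ee_pos": TCP position; "ee_rot": TCP orientation; "contact_force": force on the tool from outside, world axes, zero at the start; "torque": the same for the moment, N m; "finger_gap": opening from 0.0 (shut) to 1.0 (fully open); "grip_force": force on a finger pad.
Only numpy, scipy, OpenCV 4.12 (cv2) and the standard library are available. Lean on these libraries where they do the work, as an engineer would, in place of code of your own. Each camera call takes 0.05 s, during which the arm holds its last target. There are 200 camera calls.

## Working session

There is one attempt and no reset: what is moved stays moved. The work goes in short steps, Python scripts to look and compute and a shell command to move; the robot and the scene stay as the last step left them, time stands still between calls to the robot, and variables do not carry over. Pictures are saved under pics/ and viewed, at most 10 in all, crops included, and the job is handed in when it is done.

```bash
mkdir -p pics; ls; cat > h.py <<'E'
import numpy as np,cv2
from scipy.spatial.transform import Rotation as R
from rig import *
def save(n,f):
    im=snapshot(n); cv2.imwrite(f,im[:,:,::-1]); return im
def ray(cam,px):
    c=get_calibration(cam);K=np.array(c["camera_matrix"])
    d=np.array([(px[0]-K[0,2])/K[0,0],(px[1]-K[1,2])/K[1,1]])
    if cam=="wrist":
        o=get_obs();T=np.array(c["tool_from_camera"]);r=np.linalg.norm(d)
        v=np.array([*(d/max(r,1e-9)*np.sin(r)),np.cos(r)])
        Rw=R.from_rotvec(o["ee_rot"]).as_matrix()
        return Rw@T[:3,3]+np.array(o["ee_pos"]),Rw@T[:3,:3]@v
    v=np.array([*d,1.]);A=np.array(c["attitude"])
    A=A if A.shape==(3,3) else R.from_rotvec(A).as_matrix()
    v=A@v
    return np.array(c["xyz"]),v/np.linalg.norm(v)
def onz(cam,px,z):
    p,v=ray(cam,px);return p+v*(z-p[2])/v[2]
def tri(obs):
    A=np.zeros((3,3));b=np.zeros(3)
    for p,v in obs:
        M=np.eye(3)-np.outer(v,v);A+=M;b+=M@p
    x=np.linalg.solve(A,b);return x,[np.linalg.norm((np.eye(3)-np.outer(v,v))@(x-p)) for p,v in obs]
E
python3 - <<'E'
from h import *
a=save("scene","pics/s.png");b=save("top","pics/t.png")
for n in ["scene","top"]:
    print(n,get_calibration(n))
    for t in ["tablet","rack","cork_base","gourd","cup","kickstand"]:
        print(t,[(np.round(d["box"]),round(d["confidence"],2)) for d in spot_in(t,n)])
    for t in ["tablet_top","tablet_heel","kickstand_hinge","kickstand_foot","rack","cork_base","gourd","cup"]:
        print(t,[(np.round(d["location"],1),round(d["confidence"],2)) for d in landmark_of(t,n)])
print(get_obs())
E
```

```text
pics
scene {'camera_matrix': array([[474.66152084,   0.        , 262.09336295],
       [  0.        , 474.66152084, 196.88022367],
       [  0.        ,   0.        ,   1.        ]]), 'xyz': array([1146.36587796, -529.23796263,  943.31439398]), 'attitude': array([-2.1627353 , -1.06100377,  0.45363373])}
tablet [(array([140., 224.,  68.,  49.]), 0.96), (array([222., 222.,  68.,  63.]), 0.63), (array([297., 135.,  68.,  38.]), 0.63)]
rack [(array([221., 245.,  77.,  75.]), 0.93), (array([310., 252.,  27.,  34.]), 0.3)]
cork_base [(array([336., 188.,  99.,  61.]), 0.75)]
gourd [(array([273., 194.,  29.,  35.]), 0.69)]
cup [(array([312., 251.,  30.,  29.]), 0.85), (array([222., 220.,  73.,  62.]), 0.52)]
kickstand [(array([302., 147.,  13.,   3.]), 0.55)]
tablet_top [(array([227.3, 209.6]), 0.82), (array([139. , 207.1]), 0.77), (array([282.1, 121.2]), 0.68), (array([218.4, 233.4]), 0.31)]
tablet_heel [(array([219. , 232.6]), 0.94), (array([142.1, 244.9]), 0.87), (array([302. , 144.2]), 0.67)]
kickstand_hinge []
kickstand_foot [(array([141.7, 245. ]), 0.47), (array([301.6, 145. ]), 0.39)]
[... 1428 characters left out ...]

{'time': 1.5, 'q': array([ 1.36957555e+00,  3.84723497e-01,  7.88599233e-03,  5.03958224e-06,
       -1.19398958e+00, -2.58623334e-01]), 'joint_vel': array([ 2.86628885e-04, -1.52661102e-03,  4.55761635e-04,  3.83735783e-04,
       -8.77710753e-04,  1.63144783e-05]), 'tau': array([ 6.88521995e-04, -3.90466797e+01,  1.87616122e+01,  4.22433391e+00,
        1.55197206e-02, -2.08905891e-05]), 'ee_pos': array([277.33660671, 560.07373977, 233.53113429]), 'ee_rot': array([ 3.05888987e+00, -7.15964280e-01,  8.74408474e-06]), 'contact_force': array([ 1.07780716,  0.71281778, -0.25004136]), 'torque': array([-0.044264  ,  0.01817154, -0.01415857]), 'grip_force': 0.0, 'finger_gap': 0.9982386434702452}
```

```bash
python3 -c "
import cv2,numpy as np
a=cv2.imread('pics/s.png');b=cv2.imread('pics/t.png')
cv2.imwrite('pics/s2.png',cv2.resize(a,(800,600)));cv2.imwrite('pics/t2.png',cv2.resize(b,(800,600)))"
```

```text
(no output)
```

View pics/s2.png

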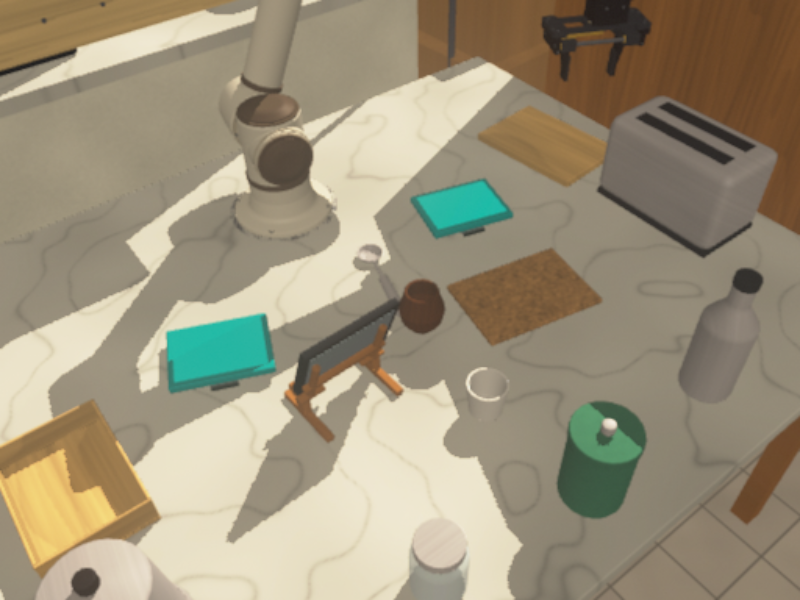

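View pics/t2.png

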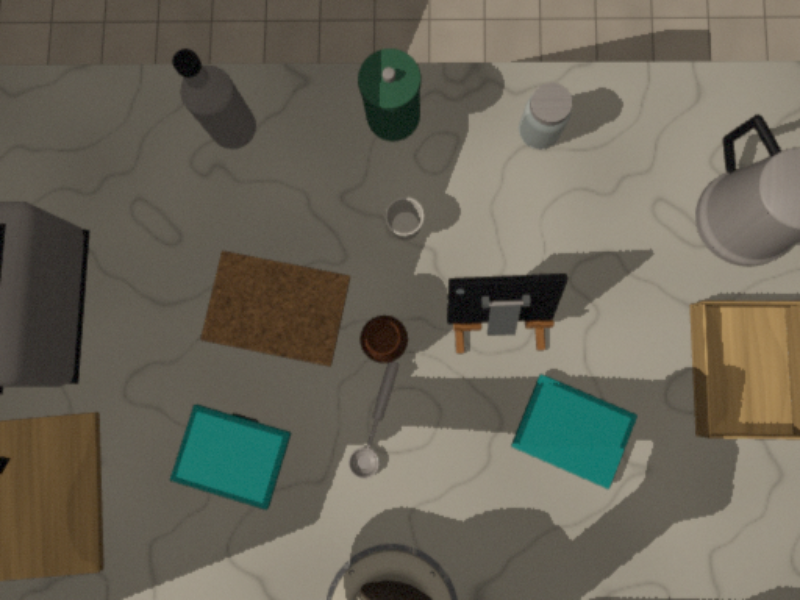

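The black tablet with the grey kickstand is in the rack at about (324,194) in the top image. The teal ones are look-alikes. The cork is at (177,200), the gourd at (246,217) and the cup at (260,138).

```bash
python3 - <<'E'
from h import *
np.set_printoptions(precision=1,suppress=True)
S=lambda p:ray("scene",p)
T=lambda p:ray("top",p)
print("top",tri([S((227.3,209.6)),T((324.4,178.7))]))
print("heel",tri([S((219,232.6)),T((320.5,207))]))
print("gourd",tri([S((269.3,208.6)),T((245.9,221.2))]),"cup",tri([S((310.9,264.3)),T((258.2,143.1))]))
for z in(146,):print("hinge",onz("top",(323,193.6),z),"foot",onz("top",(320.2,214),71))
k=512/800
# cork: corner pixels in top view (800x600)
im=cv2.imread("pics/t.png")
for c in [(221,252),(349,274),(330,365),(202,340)]: print("cork",onz("top",np.array(c)*k,10))
# tablet top rim far edge corners & back lower corners
for c,z in [((447,280),185),((566,274),185),((447,323),66),((552,323),66)]: print("tab",onz("top",np.array(c)*k,z))
o=get_obs();print(R.from_rotvec(o["ee_rot"]).as_matrix())
print(get_calibration("wrist"))
E
```

```text
top (array([ 520.9, -164.5,  178.9]), [np.float64(3.0600035805007906), np.float64(3.060003580500768)])
heel (array([ 470.9, -167.9,   56.9]), [np.float64(5.836951888415561), np.float64(5.836951888415477)])
gourd (array([435.5,  21.1, -10.7]), [np.float64(1.7997849406282747), np.float64(1.799784940628411)]) cup (array([649.9, -12.2, -10.4]), [np.float64(1.140572309064501), np.float64(1.1405723090644428)])
hinge [ 490. -168.  146.] foot [ 448.9 -170.3   71. ]
cork [593.6 305.1  10. ]
cork [556.   80.8  10. ]
cork [399.6 109.7  10. ]
cork [440.  330.6  10. ]
tab [516.6 -81.1 185. ]
tab [ 526.3 -250.1  185. ]
tab [466.9 -85.7  66. ]
tab [ 468.3 -253.4   66. ]
[[ 0.9 -0.4 -0. ]
 [-0.4 -0.9 -0. ]
 [ 0.   0.  -1. ]]
{'camera_matrix': array([[297.3,   0. , 253.3],
       [  0. , 297.3, 190.9],
       [  0. ,   0. ,   1. ]]), 'tool_from_camera': array([[   0. ,   -1. ,   -0.2,   64.7],
       [   1. ,    0. ,    0. ,    0.7],
       [  -0. ,   -0.2,    1. , -150.9],
       [   0. ,    0. ,    0. ,    1. ]])}
```

```bash
r='[[18,-36,6],28.8]'; python3 -m inch '[[[18,-36,6],28.8],[[18,-36,6],28.8],[[18,-36,6],28.8],[[18,-36,6],28.8],[[18,-36,6],28.8],[[18,-36,6],28.8],[[18,-36,6],28.8],[[18,-36,6],28.8],[[18,-36,6],28.8],[[18,-36,6],28.8]]' 0
python3 -m inch '[[[-8,-36.8,-3],0],[[-8,-36.8,-3],0],[[-8,-36.8,-3],0],[[-8,-36.8,-3],0],[[-8,-36.8,-3],0],[[-8,-36.8,-3],0],[[-8,-36.8,-3],0],[[-8,-36.8,-3],0],[[-8,-36.8,-3],0],[[-8,-36.8,-3],0]]'
python3 - <<'E'
from h import *
np.set_printoptions(precision=1,suppress=True)
o=get_obs();print(o["ee_pos"],R.from_rotvec(o["ee_rot"]).as_matrix()[:,1],o["contact_force"])
im=save("wrist","pics/w1.png");cv2.imwrite("pics/w1b.png",cv2.resize(im[:,:,::-1],(800,600)))
for t in ["tablet_top","tablet_heel","kickstand_hinge","kickstand_foot","rack"]:
    for d in landmark_of(t,"wrist")[:2]:
        z={"tablet_top":182,"tablet_heel":62,"kickstand_hinge":146,"kickstand_foot":71,"rack":0}[t]
        print(t,d["location"],round(d["confidence"],2),onz("wrist",d["location"],z))
E
```

```text
time: 2.5
ee_pos: [457.9, 198.8, 293.9]
ee_rot: [-3.14, -0.062, -0.001]
contact_force: [0.1, 0.3, -0.2]
finger_gap: 0.996
grip_force: 0.0
time: 3.5
ee_pos: [377.5, -167.4, 263.2]
ee_rot: [-3.141, -0.067, 0.001]
contact_force: [-0.2, 0.0, -0.7]
finger_gap: 1.001
grip_force: 0.0
[ 377.5 -167.4  263.2] [ 0. -1. -0.] [-0.2  0.  -0.7]
tablet_top [315.4, 263.5] 0.9 [ 320.9 -225.4  182. ]
tablet_top [264.2, 23.9] 0.68 [ 519.5 -169.6  182. ]
tablet_heel [20.0, 200.2] 0.97 [323.7 196.4  62. ]
tablet_heel [261.2, 95.7] 0.92 [ 470.2 -172.6   62. ]
kickstand_hinge [262.3, 68.7] 0.79 [ 488.4 -170.5  146. ]
kickstand_foot [262.5, 109.7] 0.81 [ 453.3 -174.8   71. ]
kickstand_foot [20.0, 199.2] 0.51 [328.3 186.7  71. ]
```

View pics/w1b.png

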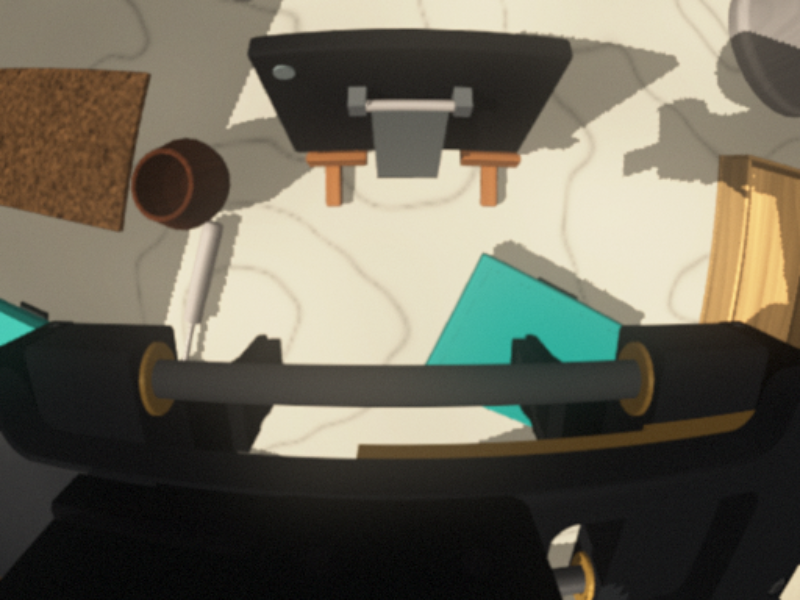

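```bash
python3 -m inch '[[[4,-0.4,-5],0],[[7.5,-0.4,-9],0],[[7.5,-0.4,-12],0],[[7.5,-0.4,-14],0],[[7.5,-0.4,-15],0],[[7.5,-0.4,-15.8],0],[[7.5,-0.4,-16.3],0],[[7.5,-0.4,-16.7],0],[[7.5,-0.4,-16.7],0]]'
python3 - <<'E'
from h import *
o=get_obs();print(o["ee_pos"],o["contact_force"])
im=save("wrist","pics/w2.png");cv2.imwrite("pics/w2b.png",cv2.resize(im[:,:,::-1],(800,600)))
E
```

```text
time: 4.7
ee_pos: [452.5, -171.9, 97.1]
ee_rot: [3.141, 0.067, 0.002]
contact_force: [-0.0, -0.2, -0.5]
finger_gap: 0.999
grip_force: 0.0
[ 452.51353841 -171.90153112   97.05080112] [-0.00383098 -0.23564181 -0.49193288]
```

View pics/w2b.png

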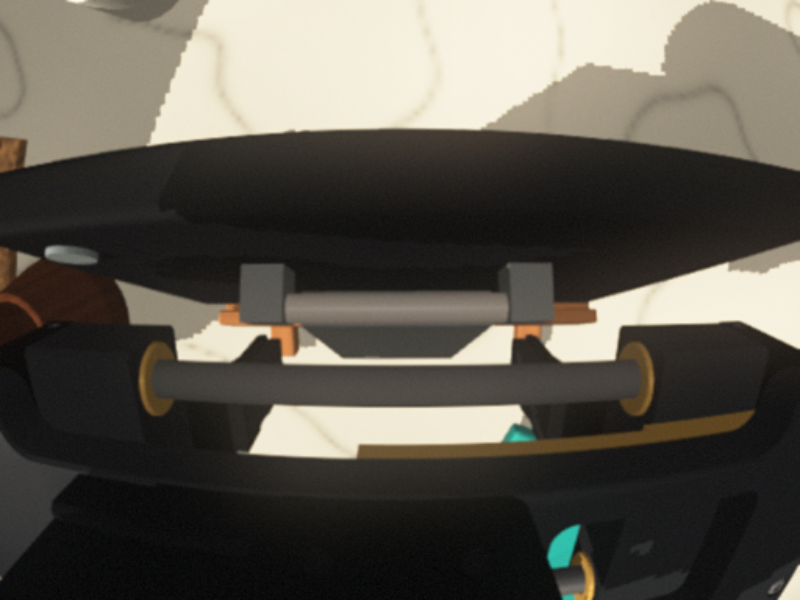

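The stand sits centred between the open fingers (columns 265 and 525, stand at about 340–455). Nothing is touching, so I'll close.

```bash
python3 -m inch '[[[0,0,0],0],[[0,0,0],0],[[0,0,0],0],[[0,0,0],0],[[0,0,0],0],[[0,0,0],0],[[0,0,0],0],[[0,0,0],0]]' 1
```

```text
time: 5.55
ee_pos: [452.3, -172.0, 96.5]
ee_rot: [3.141, 0.067, -0.0]
contact_force: [-0.5, 0.5, 0.4]
finger_gap: 0.489
grip_force: 30.0
```

```bash
python3 -m inch '[[[-0.45,0,0.25],0],[[-0.9,0,0.55],0],[[-1.3,0,0.9],0],[[-1.7,-0.05,1.3],0],[[-2.1,-0.1,1.75],0],[[-2.45,-0.1,2.25],0],[[-2.45,-0.1,2.25],0]]'
python3 -m inch '[[[-0.25,0,0.5],0],[[-0.5,0,1.05],0],[[-0.5,0,1.05],0],[[-0.5,0,1.05],0]]'
```

```text
time: 6.25
ee_pos: [427.2, -172.7, 119.8]
ee_rot: [-3.141, -0.067, -0.0]
contact_force: [-0.1, 0.9, -0.0]
finger_gap: 0.483
grip_force: 30.0
time: 6.65
ee_pos: [422.3, -173.0, 129.6]
ee_rot: [-3.141, -0.067, 0.002]
contact_force: [-1.2, -0.1, -1.1]
finger_gap: 0.488
grip_force: 30.0
```

```bash
python3 -m inch '[[[-0.07,0,0.2],0],[[-0.13,0,0.4],0],[[-0.13,0,0.4],0]]'
python3 - <<'E'
from h import *
np.set_printoptions(precision=1,suppress=True)
o=get_obs();print(o["ee_pos"],o["contact_force"])
save("scene","pics/s3.png")
im=save("top","pics/t3.png")
for t,z in [("tablet_top",182),("kickstand_hinge",146),("kickstand_foot",116)]:
    for d in landmark_of(t,"top")[:2]: print(t,d["location"],d["confidence"],onz("top",d["location"],z))
E
```

```text
time: 6.95
ee_pos: [420.9, -173.0, 133.5]
ee_rot: [-3.141, -0.067, 0.002]
contact_force: [-0.9, -0.3, -1.4]
finger_gap: 0.483
grip_force: 30.0
[ 420.9 -173.   133.5] [-0.9 -0.3 -1.4]
tablet_top [138.8, 316.3] 0.86 [213.3 237.5 182. ]
tablet_top [358.9, 300.5] 0.69 [ 254.  -238.1  182. ]
kickstand_foot [155.6, 267.6] 0.58 [314.6 223.9 116. ]
```

```bash
python3 -m inch '[[[-0.06,0,0.2],0],[[-0.1,0,0.4],0],[[-0.1,0,0.4],0]]'
python3 -m inch '[[[-0.06,0,0.2],0],[[-0.08,0,0.4],0],[[-0.08,0,0.4],0]]'
python3 - <<'E'
from h import *
im=save("wrist","pics/w3.png");cv2.imwrite("pics/w3b.png",cv2.resize(im[:,:,::-1],(800,600)))
E
```

```text
time: 7.5
ee_pos: [420.1, -172.9, 137.4]
ee_rot: [-3.141, -0.067, 0.001]
contact_force: [-0.9, -0.5, -5.1]
finger_gap: 0.481
grip_force: 30.0
time: 7.8
ee_pos: [420.2, -172.4, 139.5]
ee_rot: [-3.14, -0.065, -0.002]
contact_force: [5.8, -2.8, -20.9]
finger_gap: 0.477
grip_force: 29.9
```

View pics/w3b.png

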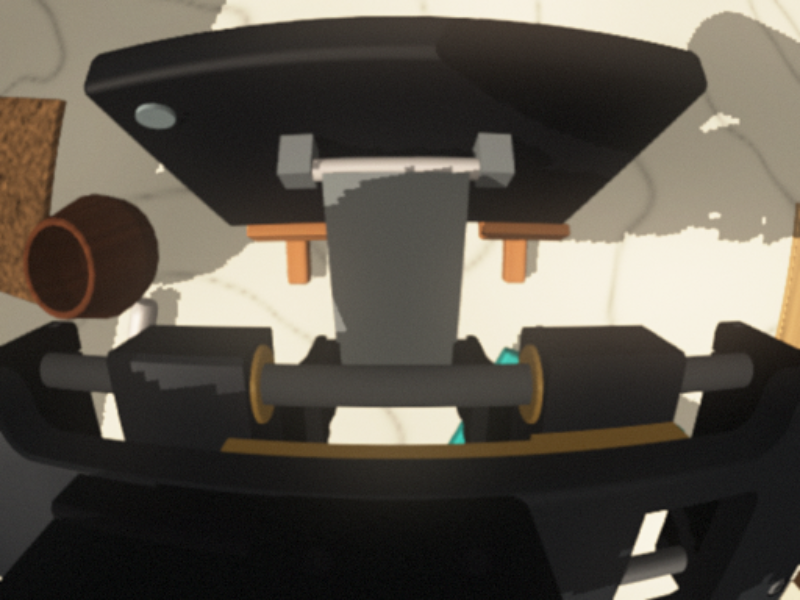

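The stand is fully swung out and the force has risen to 21 N, so it is at its stop. I'll relax slightly and release.

```bash
python3 -m inch '[[[0,0,-0.15],0],[[0,0,-0.2],0],[[0,0,-0.2],0]]'
python3 -m inch '[[[0,0,0],0],[[0,0,0],0],[[0,0,0],0],[[0,0,0],0],[[0,0,0],0],[[0,0,0],0]]' 0
python3 -m inch '[[[0,0,5],0],[[0,0,10],0],[[-3,0,14],0],[[-7,0,14],0],[[-7,0,14],0],[[-7,0,14],0]]'
python3 - <<'E'
from h import *
np.set_printoptions(precision=1,suppress=True)
o=get_obs();print(o["ee_pos"],o["contact_force"])
im=save("wrist","pics/w4.png");cv2.imwrite("pics/w4b.png",cv2.resize(im[:,:,::-1],(800,600)))
for t,z in [("tablet_top",182),("tablet_heel",62),("kickstand_hinge",146),("kickstand_foot",116)]:
    for d in landmark_of(t,"wrist")[:2]: print(t,d["location"],d["confidence"],onz("wrist",d["location"],z))
# full tablet-top corners in top view
im=save("top","pics/t4.png")
for t,z in [("tablet_top",182),("tablet_heel",62),("kickstand_hinge",146),("kickstand_foot",116)]:
    for d in landmark_of(t,"top")[:3]: print(t,d["location"],d["confidence"],onz("top",d["location"],z))
E
```

```text
time: 8.15
ee_pos: [420.3, -172.6, 139.1]
ee_rot: [-3.14, -0.067, -0.002]
contact_force: [4.8, -0.4, -14.6]
finger_gap: 0.479
grip_force: 29.9
time: 8.75
ee_pos: [419.9, -173.0, 139.9]
ee_rot: [3.141, 0.068, 0.001]
contact_force: [-0.4, 0.2, -0.0]
finger_gap: 0.932
grip_force: 0.0
time: 9.35
ee_pos: [349.2, -173.0, 280.0]
ee_rot: [3.141, 0.067, 0.003]
contact_force: [0.6, 0.7, -0.8]
finger_gap: 1.0
grip_force: 0.0
[ 349.2 -173.   280. ] [ 0.6  0.7 -0.8]
tablet_top [313.0, 244.4] 0.95 [ 304.7 -230.8  182. ]
tablet_heel [20.4, 183.0] 0.94 [320.6 199.5  62. ]
tablet_heel [352.7, 165.5] 0.58 [ 363.2 -302.5   62. ]
kickstand_hinge [254.3, 38.9] 0.67 [ 492.7 -168.5  146. ]
kickstand_foot [256.8, 123.3] 0.63 [ 409.9 -174.7  116. ]
kickstand_foot [23.2, 180.6] 0.62 [337.9 138.6 116. ]
tablet_top [356.6, 302.4] 0.85 [ 249.9 -233.1  182. ]
tablet_top [137.0, 318.8] 0.64 [208.  241.2 182. ]
tablet_top [323.8, 177.7] 0.62 [ 521.  -165.4  182. ]
tablet_heel [157.4, 264.2] 0.85 [320.3 235.1  62. ]
tablet_heel [319.9, 205.9] 0.74 [ 470.1 -170.8   62. ]
tablet_heel [258.0, 144.2] 0.7 [628.6 -13.2  62. ]
kickstand_hinge [324.2, 191.6] 0.66 [ 494.7 -170.8  146. ]
kickstand_foot [320.1, 230.3] 0.9 [ 406.5 -164.3  116. ]
kickstand_foot [156.0, 268.2] 0.42 [313.3 222.9 116. ]
```

View pics/w4b.png

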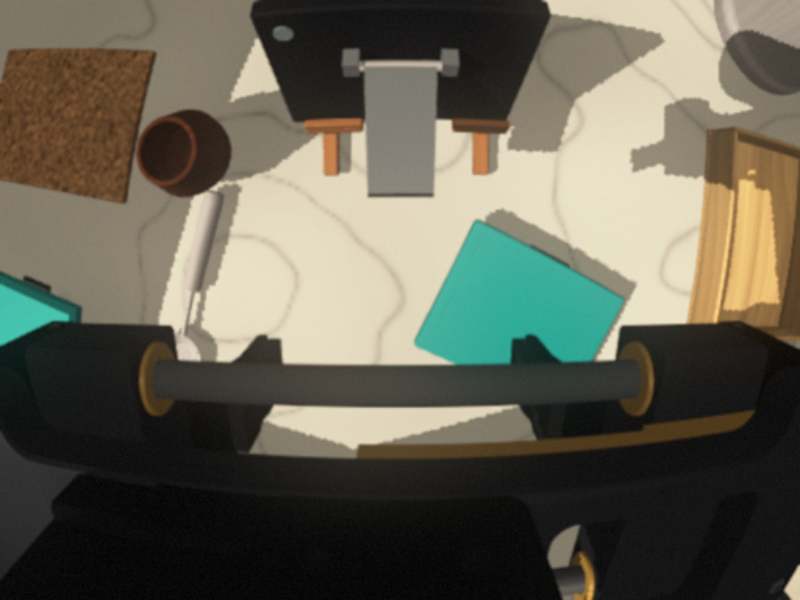

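```bash
python3 -m inch '[[[4,0.5,0],-8.5],[[8,0.5,0],-17],[[12,0.5,0],-25.5],[[16.8,0.5,0],-34],[[16.8,0.5,0],-42.5],[[16.8,0.5,0],-51],[[16.8,0.5,0],-59.5],[[16.8,0.5,0],-68],[[16.8,0.5,0],-76.5],[[16.8,0.5,0],-85]]'
python3 -m inch '[[[0,0,-3],-5],[[0,0,-6],-5],[[0,0,-8],-5],[[0,0,-9],-5],[[0,0,-9],-5]]'
python3 - <<'E'
from h import *
o=get_obs();print(o["ee_pos"],R.from_rotvec(o["ee_rot"]).as_matrix()[:,1],o["q"])
np.set_printoptions(precision=1,suppress=True)
im=save("wrist","pics/w5.png");cv2.imwrite("pics/w5b.png",cv2.resize(im[:,:,::-1],(800,600)))
for d in landmark_of("tablet_top","wrist")[:2]: print(d["location"],d["confidence"],onz("wrist",d["location"],182))
E
```

```text
time: 10.85
ee_pos: [517.9, -167.9, 279.2]
ee_rot: [2.355, -2.079, -0.001]
contact_force: [-0.4, 0.4, 0.7]
finger_gap: 1.002
grip_force: 0.0
time: 11.35
ee_pos: [517.2, -167.9, 188.2]
ee_rot: [2.267, -2.172, -0.004]
contact_force: [-0.2, -0.1, -0.3]
finger_gap: 0.997
grip_force: 0.0
[ 517.15610106 -167.8864636   188.18001638] [-0.99908045 -0.04275609  0.00318921] [-1.56449517e-02  2.87177913e-01 -2.57941646e-01 -9.73172683e-05
 -1.02887631e+00  5.84641977e-02]
[472.6, 115.8] 0.93 [ 379.3 -250.7  182. ]
[245.5, 233.2] 0.76 [ 522.4 -169.2  182. ]
```

View pics/w5b.png

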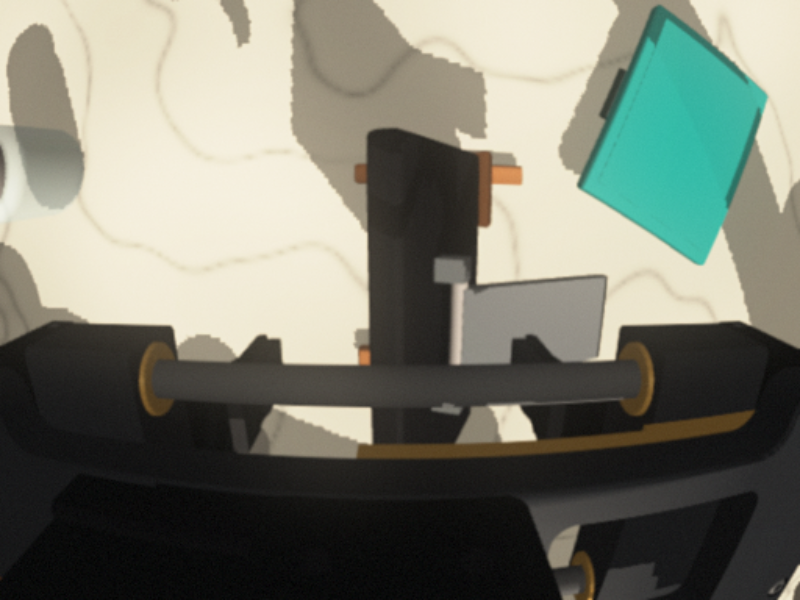

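The rim lies between the fingers, the screen-side finger on the left and the stand on the right. I'll go down and close.

```bash
python3 -m inch '[[[0,0,-1],0],[[0,0,-1.8],0],[[0,0,-2.1],0],[[0,0,-2.1],0]]'
python3 -m inch '[[[0,0,0],0],[[0,0,0],0],[[0,0,0],0],[[0,0,0],0],[[0,0,0],0],[[0,0,0],0],[[0,0,0],0],[[0,0,0],0],[[0,0,0],0],[[0,0,0],0]]' 1
python3 -m inch '[[[0,0,0],0],[[0,0,0],0],[[0,0,0],0]]'
```

```text
time: 11.85
ee_pos: [517.3, -167.9, 167.9]
ee_rot: [2.268, -2.173, -0.002]
contact_force: [-0.0, -0.7, -0.6]
finger_gap: 1.004
grip_force: 0.0
time: 12.85
ee_pos: [515.8, -168.0, 168.4]
ee_rot: [2.266, -2.171, -0.005]
contact_force: [-4.0, 0.5, 3.9]
finger_gap: 0.243
grip_force: 26.6
time: 13.15
ee_pos: [515.9, -168.0, 168.4]
ee_rot: [2.266, -2.172, -0.005]
contact_force: [-5.5, 1.7, 4.4]
finger_gap: 0.245
grip_force: 26.7
```

```bash
python3 -m inch '[[[-0.4,0,0.3],0],[[-0.8,0,0.5],0],[[-1.2,0,0.7],0],[[-1.6,0,0.85],0],[[-2.0,0,1.0],0],[[-2.4,0,1.1],0],[[-2.8,0,1.2],0],[[-2.8,0,1.2],0]]'
```

```text
time: 13.95
ee_pos: [489.3, -167.8, 180.6]
ee_rot: [-2.268, 2.173, 0.0]
contact_force: [-3.0, 0.5, -6.1]
finger_gap: 0.174
grip_force: 28.6
```

```bash
python3 -m inch '[[[-0.3,0,0.3],0],[[-0.5,0,0.8],0],[[-0.6,0,1.5],0],[[-0.6,0,2.5],0],[[-0.6,0,3.5],0],[[-0.6,0,4.5],0],[[-0.6,0,5.5],0],[[-0.6,0,7.5],0],[[-0.6,0,9.5],0],[[-0.6,0,10],0]]'
python3 -m inch '[[[0,0,1],0],[[0,0,2],0],[[0,0,2],0]]'
python3 - <<'E'
from h import *
np.set_printoptions(precision=1,suppress=True)
a=save("scene","pics/s6.png");b=save("top","pics/t6.png")
for n in["scene","top"]:
  for t in ["tablet_top","tablet_heel","kickstand_hinge","kickstand_foot"]:
    print(n,t,[(np.round(d["location"],1),round(d["confidence"],2)) for d in landmark_of(t,n)[:4]])
cv2.imwrite("pics/st6.png",np.hstack([a[90:330,100:420],b[80:320,100:420]])[:,:,::-1])
E
```

```text
time: 14.95
ee_pos: [485.4, -168.3, 283.8]
ee_rot: [-2.266, 2.17, -0.009]
contact_force: [-0.5, -0.9, -6.5]
finger_gap: 0.153
grip_force: 29.9
time: 15.25
ee_pos: [484.5, -168.1, 301.9]
ee_rot: [-2.268, 2.172, -0.004]
contact_force: [-0.0, -1.2, -5.9]
finger_gap: 0.157
grip_force: 29.9
scene tablet_top [(array([139.5, 208.8]), 0.88), (array([282.4, 118.8]), 0.75), (array([208.6, 156.2]), 0.68)]
scene tablet_heel [(array([143.3, 244.4]), 0.87), (array([303.2, 148.8]), 0.8), (array([218.3, 198.1]), 0.67)]
scene kickstand_hinge []
scene kickstand_foot [(array([144.5, 247.3]), 0.56), (array([302.2, 147.4]), 0.52)]
top tablet_top [(array([138.2, 317. ]), 0.75), (array([358.5, 300.7]), 0.69)]
top tablet_heel [(array([326.4, 202.3]), 0.82), (array([376.1, 252.6]), 0.6), (array([156.8, 268.2]), 0.6)]
top kickstand_hinge [(array([330.8, 195.6]), 0.46), (array([319.7, 203.6]), 0.3)]
top kickstand_foot [(array([328.8, 230.4]), 0.75), (array([155.1, 268.1]), 0.52)]
```

View pics/st6.png

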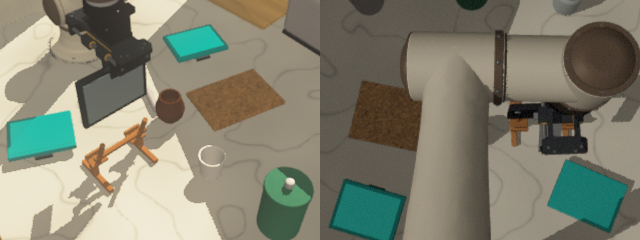

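```bash
python3 -m inch '[[[0.2,1.5,0],-1],[[0.8,5,0],-2],[[1.5,9,0],-3],[[2.2,13,0],-4.5],[[2.9,17,0],-6],[[3.6,21,0],-7.5],[[4.3,25,0],-9],[[4.8,29,0],-10.5],[[5.4,33,0],-12.3],[[5.85,35.5,0],-12.3]]'
python3 -m inch '[[[0,0.8,0],0],[[0,1.2,0],0],[[0,1.2,-2],0],[[0,1.2,-5],0],[[0,1.2,-8],0],[[0,1.2,-11],0],[[0,1.2,-13],0],[[0,1.2,-14],0],[[0,1.2,-14],0]]'
python3 - <<'E'
from h import *
np.set_printoptions(precision=1,suppress=True)
S=lambda p:ray("scene",p)
T=lambda p:ray("top",p)
print("heel at lift",tri([S((218.3,198.1)),T((326.4,202.3))]))
o=get_obs();print(o["ee_pos"])
a=save("scene","pics/s7.png");im=save("wrist","pics/w7.png");save("top","pics/t7.png")
for n in["scene","top","wrist"]:
  for t in ["tablet_top","tablet_heel","kickstand_foot","cork_base"]:
    print(n,t,[(np.round(d["location"],1),round(d["confidence"],2)) for d in landmark_of(t,n)[:4]])
cv2.imwrite("pics/sw7.png",cv2.resize(np.hstack([a[90:330,180:440],im[:240,:]])[:,:,::-1],(800,249)))
E
```

```text
time: 16.75
ee_pos: [542.5, 190.0, 300.2]
ee_rot: [-2.024, 2.402, 0.001]
contact_force: [0.0, 0.3, -6.8]
finger_gap: 0.16
grip_force: 30.0
time: 17.65
ee_pos: [541.6, 197.9, 159.4]
ee_rot: [2.019, -2.402, -0.0]
contact_force: [0.4, -0.0, -6.3]
finger_gap: 0.159
grip_force: 30.0
heel at lift (array([ 471.5, -163.6,  175. ]), [np.float64(9.458499404261868), np.float64(9.458499404261964)])
[541.6 197.9 159.4]
scene tablet_top [(array([139.1, 209.7]), 0.94), (array([284.7, 119.6]), 0.78), (array([350.4, 149.7]), 0.67)]
scene tablet_heel [(array([304.2, 143.8]), 0.74), (array([141.7, 242.2]), 0.63), (array([345.7, 187.7]), 0.59)]
scene kickstand_foot [(array([141.8, 244.1]), 0.59), (array([304.4, 148.7]), 0.39)]
scene cork_base [(array([337.7, 190.2]), 0.74), (array([342.9, 190.3]), 0.34)]
top tablet_top [(array([356.9, 301. ]), 0.97), (array([136.8, 316.1]), 0.78), (array([163.3, 168.8]), 0.75)]
top tablet_heel [(array([376.2, 254.1]), 0.93), (array([154.8, 264.4]), 0.89), (array([174.6, 182.8]), 0.66)]
top kickstand_foot [(array([165.2, 204.7]), 0.57), (array([155.4, 267.4]), 0.47), (array([178.2, 196.3]), 0.29), (array([316.7, 205. ]), 0.24)]
top cork_base [(array([178.7, 199. ]), 0.69)]
wrist tablet_top [(array([253.9, 248.7]), 0.87)]
wrist tablet_heel [(array([448.4, 193. ]), 0.79)]
wrist kickstand_foot [(array([345.5, 198.4]), 0.91), (array([443.2, 190.7]), 0.53), (array([317.1,   1.6]), 0.27)]
wrist cork_base [(array([298. , 181.7]), 0.84)]
```

View pics/sw7.png

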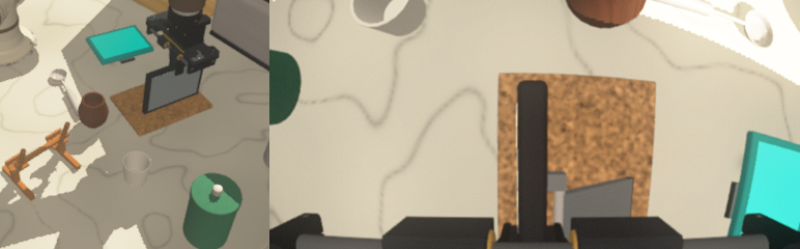

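```bash
python3 - <<'E'
from h import *
np.set_printoptions(precision=1,suppress=True)
o=get_obs();c=R.from_rotvec(o["ee_rot"]).as_matrix();p=np.array(o["ee_pos"])
im=cv2.imread("pics/w7.png")
# cork corners (tool frame) : 800px composite -> wrist px
for q in [(500,73),(656,83),(500,200),(652,200)]:
    w=onz("wrist",(q[0]/1.036-260,q[1]/1.036),10);print(w,c.T@(w-p))
w=onz("wrist",(345.5,198.4),74);print("foot",w,c.T@(w-p))
print("heel tri",tri([ray("scene",(345.7,187.7)),ray("top",(174.6,182.8))]))
print("top tri",tri([ray("scene",(350.4,149.7)),ray("top",(163.3,168.8))]))
E
```

```text
[552.3  79.7  10. ] [115.9 -30.3 150.6]
[397.9 110.5  10. ] [111.9 127.  150.6]
[575.3 204.4  10. ] [-10.8 -31.7 150.5]
[417.5 231.8  10. ] [-10.9 128.4 150.5]
foot [463.9 212.   74. ] [ 0.6 79.4 86.5]
heel tri (array([533.4, 209.8,  30.3]), [np.float64(3.0281081779143126), np.float64(3.028108177914299)])
top tri (array([541. , 199.3, 176.2]), [np.float64(0.7434684133653384), np.float64(0.7434684133653386)])
```

```bash
python3 -m inch '[[[0,0,-0.8],0],[[0,0,-1.6],0],[[0,0,-2.2],0],[[0,0,-2.6],0],[[0,0,-2.8],0],[[0,0,-2.9],0],[[0,0,-2.9],0]]'
python3 -m inch '[[[0,0,-0.1],0],[[0,0,-0.2],0],[[0,0,-0.3],0],[[0,0,-0.4],0],[[0,0,-0.4],0]]'
```

```text
time: 19.1
ee_pos: [542.3, 199.1, 131.6]
ee_rot: [-2.023, 2.404, -0.0]
contact_force: [0.2, -0.1, -7.0]
finger_gap: 0.16
grip_force: 30.0
time: 19.6
ee_pos: [542.7, 198.6, 129.1]
ee_rot: [-2.023, 2.403, -0.002]
contact_force: [-2.1, -3.8, 5.5]
finger_gap: 0.16
grip_force: 30.0
```

```bash
python3 -m inch '[[[0,0,0.1],0],[[0,0,0.1],0],[[0,0,0.1],0]]'
python3 -m inch '[[[0,0,0],0],[[0,0,0],0],[[0,0,0],0],[[0,0,0],0],[[0,0,0],0]]' 0.65
python3 -m inch '[[[-0.3,0.05,0],0],[[-0.6,0.1,0],0],[[-0.9,0.15,0],0],[[-1.2,0.2,0],0],[[-1.5,0.26,0],0],[[-1.8,0.31,0],0],[[-2.1,0.36,0],0],[[-2.4,0.41,0],0],[[-2.4,0.41,0],0]]'
python3 - <<'E'
from h import *
np.set_printoptions(precision=1,suppress=True)
o=get_obs();print(o["ee_pos"])
a=save("scene","pics/s8.png");im=save("wrist","pics/w8.png")
for t in ["tablet_top","kickstand_foot","tablet_heel"]:
  for n in["scene","wrist"]: print(n,t,[(np.round(d["location"],1),round(d["confidence"],2)) for d in landmark_of(t,n)[:4]])
cv2.imwrite("pics/sw8.png",cv2.resize(np.hstack([a[90:330,220:460],im[:240,:]])[:,:,::-1],(800,256)))
E
```

```text
time: 19.9
ee_pos: [542.5, 198.8, 129.2]
ee_rot: [-2.023, 2.403, -0.001]
contact_force: [-1.5, -4.8, 4.5]
finger_gap: 0.161
grip_force: 30.0
time: 20.4
ee_pos: [542.3, 199.4, 128.5]
ee_rot: [-2.023, 2.403, 0.0]
contact_force: [0.6, 0.2, -0.2]
finger_gap: 0.346
grip_force: 0.0
time: 21.3
ee_pos: [517.7, 203.2, 128.5]
ee_rot: [2.023, -2.403, -0.0]
contact_force: [-0.9, -0.3, 0.4]
finger_gap: 0.349
grip_force: 0.3
[517.7 203.2 128.5]
scene tablet_top [(array([140. , 208.5]), 0.65)]
wrist tablet_top [(array([270.4, 245.4]), 0.91)]
scene kickstand_foot [(array([144. , 246.8]), 0.65), (array([304.2, 148.9]), 0.38)]
wrist kickstand_foot [(array([443. , 196.9]), 0.85), (array([317.1, 193.2]), 0.69)]
scene tablet_heel [(array([143.6, 243. ]), 0.9), (array([305.6, 142.9]), 0.84), (array([344.9, 194.2]), 0.56)]
wrist tablet_heel [(array([445.8, 200.5]), 0.69), (array([233.4, 188.4]), 0.68)]
```

View pics/sw8.png

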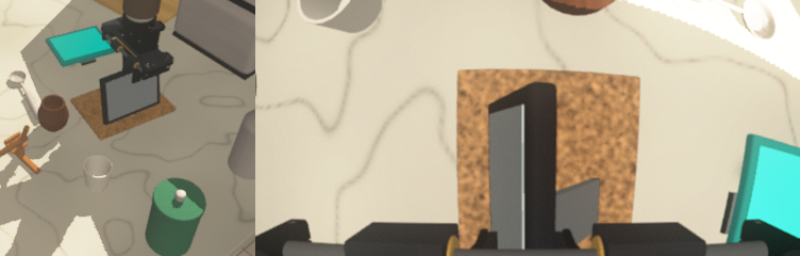

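The tablet is leaning back with its foot over the cork (wrist view, foot at about 598,180). I'll keep moving until the foot lands.

```bash
python3 -m inch '[[[-0.2,0.03,0],0],[[-0.4,0.07,0],0],[[-0.6,0.1,0],0],[[-0.8,0.14,0],0],[[-1.0,0.17,0],0],[[-1.2,0.2,0],0],[[-1.4,0.24,0],0],[[-1.6,0.27,0],0],[[-1.6,0.27,0],0]]'
python3 - <<'E'
from h import *
np.set_printoptions(precision=1,suppress=True)
o=get_obs();c=R.from_rotvec(o["ee_rot"]).as_matrix();p=np.array(o["ee_pos"]);print(p)
im=save("wrist","pics/w9.png")
for t,z in [("tablet_top",134),("kickstand_foot",14),("tablet_heel",10)]:
  for d in landmark_of(t,"wrist")[:3]:
    w=onz("wrist",d["location"],z);print(t,d["location"],round(d["confidence"],2),w,c.T@(w-p))
E
```

```text
time: 22.6
ee_pos: [502.1, 206.0, 128.7]
ee_rot: [-2.023, 2.403, -0.0]
contact_force: [0.2, -0.6, 0.4]
finger_gap: 0.352
grip_force: 0.0
[502.1 206.  128.7]
tablet_top [259.9, 242.9] 0.73 [498.1 205.3 134. ] [ 1.3  3.8 -5.3]
kickstand_foot [431.6, 197.0] 0.62 [317.7 244.3  14. ] [ -6.3 188.3 114.7]
kickstand_foot [301.4, 189.4] 0.57 [457.7 211.9  14. ] [  1.8  44.8 114.7]
tablet_heel [437.7, 201.7] 0.81 [306.7 252.8  10. ] [-12.7 200.6 118.6]
tablet_heel [217.4, 187.8] 0.73 [534.6 198.   10. ] [  2.3 -33.3 118.7]
```

Heel and foot are 78 mm apart, which is full standing pose, and the grip is free. I'll open and go straight up.

```bash
python3 -m inch '[[[0,0,0],0],[[0,0,0],0],[[0,0,0],0],[[0,0,0],0],[[0,0,0.5],0],[[0,0,1.5],0],[[0,0,4],0],[[0,0,8],0],[[0,0,12],0],[[0,0,14],0]]' 0.2
python3 - <<'E'
from h import *
np.set_printoptions(precision=1,suppress=True)
im=save("wrist","pics/w10.png");a=save("scene","pics/s10.png")
for t,z in [("tablet_top",134),("kickstand_foot",14),("tablet_heel",10),("cork_base",10)]:
  for d in landmark_of(t,"wrist")[:3]:
    w=onz("wrist",d["location"],z);print(t,d["location"],round(d["confidence"],2),w)
cv2.imwrite("pics/sw10.png",cv2.resize(np.hstack([a[90:330,220:460],im[:240,:]])[:,:,::-1],(800,256)))
E
```

```text
time: 23.8
ee_pos: [503.6, 206.4, 273.8]
ee_rot: [-2.018, 2.397, -0.002]
contact_force: [0.2, -0.3, 0.4]
finger_gap: 0.794
grip_force: 0.0
tablet_top [452.9, 182.3] 0.9 [272.3 241.3 134. ]
tablet_top [260.6, 179.0] 0.58 [494.5 201.2 134. ]
tablet_top [273.4, 28.6] 0.45 [457.   56.2 134. ]
kickstand_foot [285.0, 165.2] 0.63 [458.  211.4  14. ]
kickstand_foot [382.9, 175.0] 0.62 [314.  248.9  14. ]
tablet_heel [235.0, 164.6] 0.81 [525.5 198.6  10. ]
tablet_heel [386.7, 173.7] 0.7 [305.2 248.1  10. ]
cork_base [261.2, 163.1] 0.56 [488.9 202.4  10. ]
```

View pics/sw10.png

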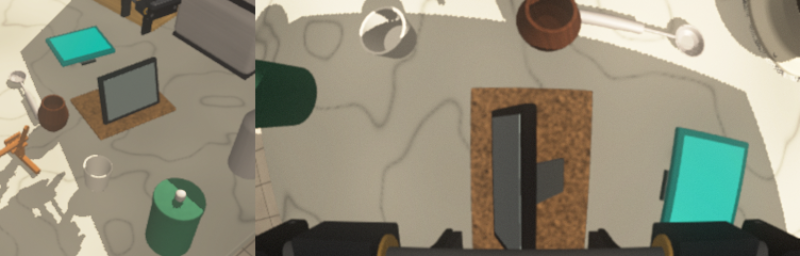

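The tablet stands centred and parallel on the cork, with the foot (about 563,175) and heel well inside its edges. The gripper is clear.

```bash
python3 -m inch '[[[0,0,0],0],[[0,0,0],0],[[0,0,0],0],[[0,0,0],0]]'; python3 -c "
from rig import sign_off
print(sign_off())"
```

```text
time: 24.5
ee_pos: [502.2, 205.8, 268.2]
ee_rot: [2.022, -2.403, -0.0]
contact_force: [0.3, 0.2, 0.8]
finger_gap: 0.798
grip_force: 0.0
the job is handed in; nothing more can be done
None
```

I handed the job in at about 24.5 s: the tablet stands centred on the cork, leaning back on its fully open kickstand with the gripper clear and the gourd and cup untouched; sign-off returned no verdict, so this rests on my last pictures.

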